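# Half-open the dryer's vent and hold its lid open

### The arm

A 6-joint arm with a two-finger parallel gripper is mounted at the origin on a cart in front of the work surface, level with it; the furniture and walls round the work are solid. World frame = base frame: x ahead of the robot, y to its left, z up, the work surface at z = 0. Lengths are in m, angles in rad, forces in N, time in s.
With the tool pointing down it reaches from about 0.35 to 0.775 m from the base axis. Payload 5.5 kg.
Tool frame: the origin (TCP) lies midway between the tips of the shut fingers; the grasp point (between the pads) lies 19 mm behind it; y points along the fingers, x is the direction in which the jaws open and shut, and the axes are right-handed (so a half turn about y gives the same grasp; the last joint's range is limited). The gripper opens to 85 mm and grips with 20 to 120 N. Pads are 22 mm wide; open, the fingers measure 114 mm over their backs; the gripper's body (76 mm by 85 mm) begins 54 mm behind the grasp point. The pads swing forward as they close: fully open they stand 13 mm farther back than shut.
Start: joints at [-1.421, 0.313, 0.046, 1.304, 0, 1.431], TCP at [0.164, -0.551, 0.231] pointing down, gripper open.
Joint ranges: [-2.76, 2.76], [-0.86, 1.69], [-1.03, 1.26], [-2.2, 2.34], [-1.47, 1.5], [-3.14, 3.14]. Speed limits (rad/s): [2.57, 2.57, 3.14, 3.14, 3.14, 3.14].

### API

Orientations are given as a rotation vector (axis times angle).
In Python, from station import * gives the robot as it stands.
- The arm moves only by the tool jog_arm, never from a script. Its argument "steps" is one flat list of numbers, 4 for each row, row after row: the shift along the tool's x, y, z in m, then the turn about the tool's y in degrees. In form: [dx, dy, dz, yaw, dx, dy, dz, yaw, ...]. A call has 1 to 20 rows; each row shifts and turns the commanded pose from where the row before left it, along the tool's axes as they then stand; what a row does not reach is not made up. A row lasts 1/12 s, in which the tool goes at most 41.7 mm and 7.16 degrees, less where a joint would pass 70% of its speed; a pose out of reach is approached as far as the arm can. A call is refused whole if a number of a shift passes 0.0417 or a number of a turn 7.16, either way. A call with a gripper value outside its range is refused whole. "jaw" is the finger opening in m, from 0 to 0.0854, set as the call begins (left out, the last holds). The fingers move at their own pace and stop on an object; the grip force is fixed at half the most. Time passes only in rows, so rows that do not move let the fingers close. It gives the time, the measured TCP pose, the force and the opening at its end, in the units of the state.
- get_state(): the state, without advancing time (a new reading comes with each control period).
- read_camera(name): name is "side" or "top"; returns the picture (480x640x3 uint8, blue, green, red); there is no depth.
- get_calibration(name): a dict with "fx", "fy", "cx", "cy" (pixels), "D" ([k1, k2, p1, p2, k3] as OpenCV has them; the pictures are not rectified), "origin" and "orientation" of the camera in the world. Camera axes: x right, y down, z forward; pixel columns grow to the right and rows downward; lengths in m; the calibration is good to about 2 mm. A picture is of the moment at which its call begins. get_calibration takes no time and is no camera call.
- sign_off(): hands the job in, once; it reports no verdict.
The state is a dict: "clock": time; "q": joint angles; "joint_velocities": joint speeds; "joint_torque": joint torques, N m; "position": TCP position; "orientation": TCP orientation; "contact_force": force on the tool from outside, world axes, zero at the start; "wrist_torque": the same for the moment, N m; "grip_width": opening from 0.0 (shut) to 1.0 (fully open).
Only numpy, scipy, OpenCV 4.12 (cv2) and the standard library are available. Lean on these libraries where they do the work, as an engineer would, in place of code of your own. Each camera call takes 0.05 s, during which the arm holds its last target.

### The job

The dishes in the small drying chamber are about to be taken out: with the lid still shut, first turn the vent lever on its console to the half-way setting, pointing straight to the front at the long middle mark, and leave it there. Then lift the lid by the round bar at its front until it stands open at 45 degrees, and finish while still holding it there: the lid falls shut if let go, and it must not be let drop. Leave the beaker, the vial and the brass weight beside the chamber where they are.

Things in the scene. Friction and masses are not known exactly. Their poses are not given: they have to be found in the camera images.
- dryer: Drying chamber fixed to the worktop (it does not shift): a white open-topped tray 190 x 200 mm, rim 85 mm high, two dishes inside, under a hinged lid; joined to its left side (+y of its frame) is a grey console 150 x 128 mm, 60 mm high. Origin: centre of the tray's underside, on the worktop. Axes: x from the front (bar side) to the hinge, y to the console, z up. Its place and yaw vary.
- vent_lever (a joint): Vent lever on top of the console, turning level about an upright pivot; rad. 0 = pointing straight to the front (-x of the dryer) along the long middle mark, the half-way setting; positive = turned away from the lid (towards +y of the dryer). Stops at -0.87 and +0.87; shorter marks at 22.5 and 45 degrees either side. It starts between 0.4 and 0.85 and stays where it is left (friction 0.08 N m, about 1.5 N at the knob).
- lever_knob (a point): Middle of the gripping length of the lever's black upright knob, a round post 14 mm across and 38 mm high, 60 mm from the pivot. This point is 17 mm below the knob's top and 21 mm above the flat steel lever arm (10 mm wide) that runs from under the knob to the pivot; 96 mm above the worktop. The pivot is no higher than the arm.
- lever_pivot (a point): Point on the lever's pivot axis, level with lever_knob. The knob moves round it on a circle of 60 mm radius.
- dryer_lid (a joint): Lid angle, rad: 0 shut (level), grows as the front rises, stop at 1.75; 0.785 is the 45 degrees asked for. The lid weighs about 0.4 kg, has hardly any friction and falls shut from any angle below 90 degrees.
- lid_bar (a point): Centre of the round steel bar with which the lid is lifted: 10 mm thick, 120 mm long along the dryer's y, carried by two 10 mm rods at its ends (about 110 mm free between them), 38 mm in front of the lid's front edge and in the plane of the lid, so free space lies in front, below and behind it; 89 mm above the worktop when shut. The lid itself is an aluminium frame with a clear pane, 188 x 200 x 8 mm. Being round, the bar can turn between gripping fingers.
- lid_hinge (a point): Middle of the lid's hinge line, which runs along the dryer's y at its far edge. The bar's centre moves on an arc of 226 mm radius about it, up and away from the robot.
- beaker: Bystander: clear beaker, 74 x 82 x 95 mm, to the left of the console. Origin: centre of its underside.
- vial: Bystander: small capped glass vial, 21 mm across, 52 mm high, to the right of the chamber. Origin: centre of its underside.
- brass_weight: Bystander: brass weight with a knob, 22 mm across, 34 mm high, to the right of the chamber's front. Origin: centre of its underside.

How it is judged:
On the way, in this order (a step that is already met when the one before it is completed fails the run):
1. the vent lever stands at the middle mark (within 8 degrees) with the lid still shut (value of joint vent_lever between -0.14 and 0.14 rad and value of joint dryer_lid below 0.06 rad), for 0.2 s.
2. the lid is off its rim, lifted with the fingers (value of joint dryer_lid above 0.3 rad and contact force between the fingers and dryer above 0.3 N), for 0.1 s.
At the end, for the whole second after the job is handed in: The program has ended with the gripper still holding the lid at rest at 45 degrees (within 7 degrees), the vent lever still at the middle mark (within 8 degrees), and the beaker, vial and brass weight within 30 mm of where they stood (value of joint vent_lever between -0.14 and 0.14 rad and value of joint dryer_lid between 0.665 and 0.905 rad and velocity of joint dryer_lid between -0.1 and 0.1 rad/s and contact force between the fingers and dryer above 0.3 N and distance of each of beaker, vial, brass_weight from where it was at the start of the episode below 0.03 m); the arm keeps its last pose, push and grip.
It fails at once if the lid is raised while the vent lever is not at the middle mark (value of joint dryer_lid above 0.12 rad and (value of joint vent_lever above 0.14 rad or value of joint vent_lever below -0.14 rad)).
It fails at once if the lid is let drop (falls faster than 2 rad/s) (velocity of joint dryer_lid below -2 rad/s).
It fails at once if the beaker, the vial or the brass weight is shifted by more than 30 mm (distance of any of beaker, vial, brass_weight from where it was at the start of the episode above 0.03 m).
It also fails if it takes over 45 s, if anything falls off the work surface, if the arm or the gripper's body presses on something with over 40 N, if the wrist force passes 120 N, or if a joint passes its speed limit or range.

## Working session

There is one attempt and no reset: what is moved stays moved. The work goes in short steps, Python scripts to look and compute and a tool call to move; the robot and the scene stay as the last step left them, time stands still between calls to the robot, and variables do not carry over. Pictures are saved under pics/ and viewed, and the job is handed in when it is done.

Besides the shell and the picture viewer there is one more tool, called as name(argument=value, ...) on one line, values as JSON. jog_arm: Moves the arm, as the interface text tells. Its arguments: {"type":"object","properties":{"steps":{"type":"array"},"jaw":{"type":"number"}},"required":["steps"]}

```bash
mkdir -p pics; ls
python3 - <<'E'
from station import *
import cv2
for n in("side","top"):
    cv2.imwrite(f"pics/{n}0.png",read_camera(n)); print(get_calibration(n))
print(get_state())
E
```

```text
pics
{'fx': 551.488005467694, 'fy': 551.488005467694, 'cx': 313.89512456833677, 'cy': 244.95100636567432, 'D': array([-0.1117118,  0.       ,  0.       ,  0.       ,  0.       ]), 'origin': array([ 0.34110242, -0.82158138,  0.51150675]), 'orientation': array([-1.9701209 ,  0.305073  , -0.19482955])}
{'fx': 466.4077473899133, 'fy': 466.4077473899133, 'cx': 323.9828550632268, 'cy': 237.74231790625248, 'D': array([-0.01850182,  0.        ,  0.        ,  0.        ,  0.        ]), 'origin': array([0.48960566, 0.05436893, 0.99743059]), 'orientation': array([-2.17159048,  2.12082733, -0.12757596])}
{'clock': 0.1, 'q': array([-1.42064927e+00,  3.13942992e-01,  4.50881519e-02,  1.30357615e+00,
        2.68074026e-05,  1.43119072e+00]), 'joint_velocities': array([-0.0009055 , -0.00126069,  0.00166533,  0.00170102,  0.00084197,
       -0.00079554]), 'joint_torque': array([ 1.97211666e-03, -4.81724274e+01,  2.99243975e+01,  1.27522746e-02,
       -2.22348986e-04,  9.82063113e-06]), 'position': array([ 0.16421438, -0.55058716,  0.23048614]), 'orientation': array([-1.33124756,  0.99392582, -0.99202647]), 'contact_force': array([-0.18670214,  0.81434537, -0.332555  ]), 'wrist_torque': array([-0.0448943 , -0.03384451,  0.08093187]), 'grip_width': 1.0010249353148484}
```

View pics/side0.png

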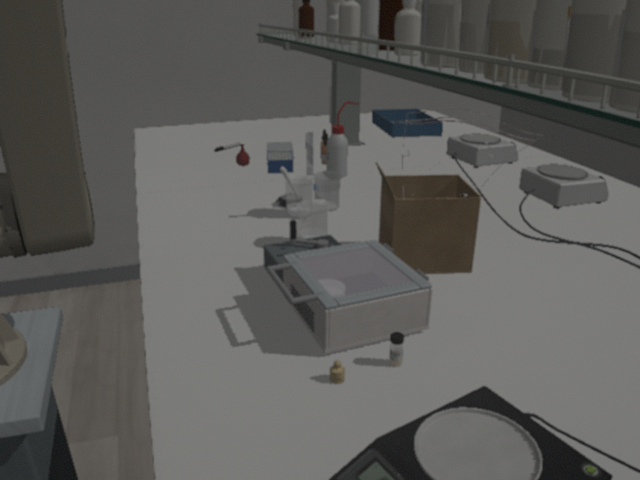

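View pics/top0.png

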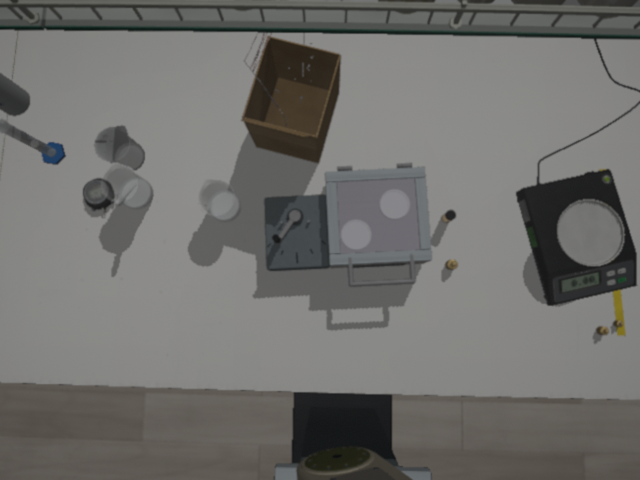

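The top view shows the chamber centred near (378,215), its bar near (381,283), and the lever pivot near (295,215) with the knob near (279,238). The beaker is at (220,200), and the vial and weight are at (449,215) and (452,264). I'll enlarge both views.

Run:
```python
import cv2
t=cv2.imread("pics/top0.png"); s=cv2.imread("pics/side0.png")
c=t[150:300,250:450]; cv2.imwrite("pics/topc.png",cv2.resize(c,None,fx=4,fy=4,interpolation=cv2.INTER_CUBIC))
c=s[210:350,250:440]; cv2.imwrite("pics/sidec.png",cv2.resize(c,None,fx=4,fy=4,interpolation=cv2.INTER_CUBIC))
```

```text
(no output)
```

View pics/topc.png

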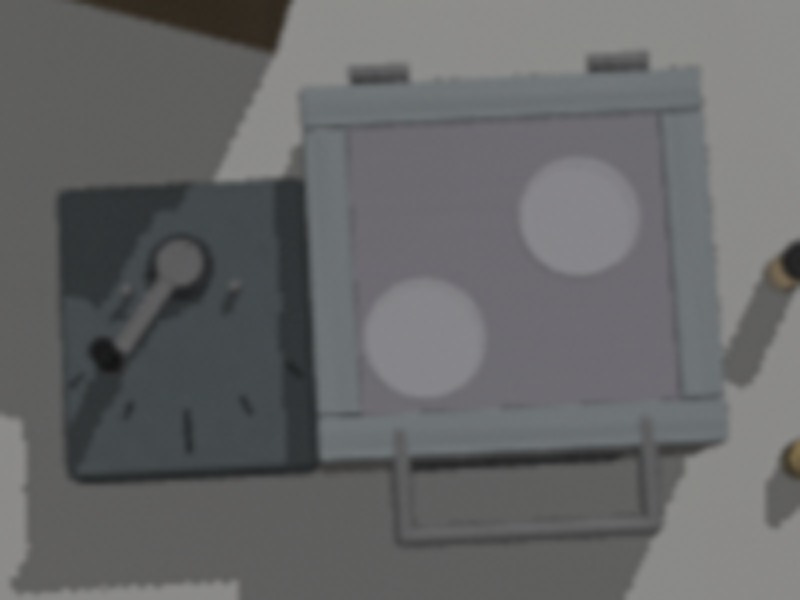

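View pics/sidec.png

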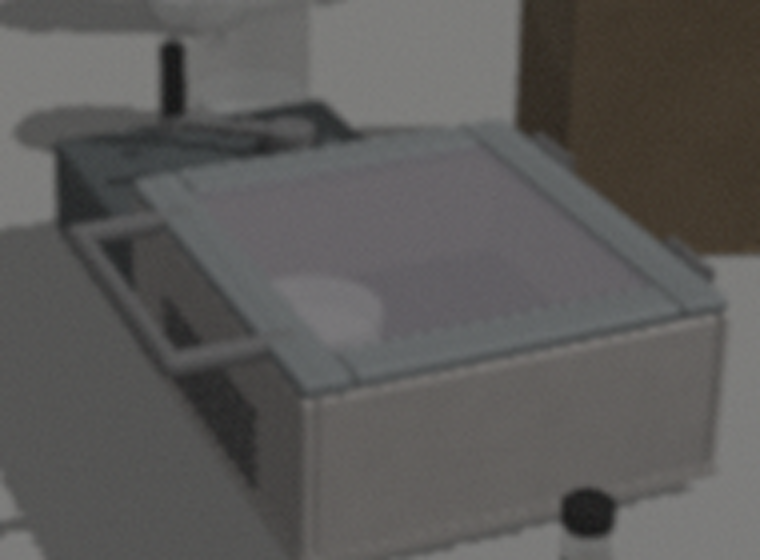

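```bash
cat > h.py <<'E'
from station import *
import numpy as np, cv2
from scipy.spatial.transform import Rotation as R
def ray(n,px):
    c=get_calibration(n); K=np.array([[c['fx'],0,c['cx']],[0,c['fy'],c['cy']],[0,0,1]])
    u=cv2.undistortPoints(np.array([[px]],float),K,c['D'])[0,0]
    return c['origin'],R.from_rotvec(c['orientation']).apply([u[0],u[1],1])
def onz(n,px,z):
    o,d=ray(n,px); return o+d*(z-o[2])/d[2]
def proj(n,P):
    c=get_calibration(n); K=np.array([[c['fx'],0,c['cx']],[0,c['fy'],c['cy']],[0,0,1]])
    r=R.from_rotvec(c['orientation']).inv(); 
    return cv2.projectPoints(np.atleast_2d(np.array(P,float)),r.as_rotvec(),-r.apply(c['origin']),K,c['D'])[0][:,0]
T=lambda x,y:((x+.5)/4+250-.5,(y+.5)/4+150-.5)
S=lambda x,y:((x+.5)/4+250-.5,(y+.5)/4+210-.5)
E
python3 - <<'E'
from h import *
np.set_printoptions(precision=4,suppress=True)
cs=[onz("top",T(*p),.093) for p in [(302,90),(700,68),(726,440),(320,460)]]
print(np.array(cs)); print([np.linalg.norm(cs[i]-cs[(i+1)%4]) for i in range(4)])
b=[onz("top",T(*p),.089) for p in [(400,536),(657,524)]];print(b,np.linalg.norm(b[0]-b[1]),(b[0]+b[1])/2)
bs=[onz("side",S(*p),.089) for p in [(86,233),(178,362)]];print("side",bs,np.linalg.norm(bs[0]-bs[1]),(bs[0]+bs[1])/2)
print("knob",onz("top",T(102,350),.113),onz("side",S(173,45),.113))
print("piv",onz("top",T(180,263),.078))
E
```

```text
[[ 0.7421  0.0694  0.093 ]
 [ 0.7577 -0.1288  0.093 ]
 [ 0.572  -0.1405  0.093 ]
 [ 0.5577  0.0562  0.093 ]]
[np.float64(0.1987423252636088), np.float64(0.1860904809423558), np.float64(0.19723107970708972), np.float64(0.18491403443149348)]
[array([0.522 , 0.0166, 0.089 ]), array([ 0.5307, -0.1078,  0.089 ])] 0.12466790948782033 [ 0.5264 -0.0456  0.089 ]
side [array([0.5268, 0.0164, 0.089 ]), array([ 0.5344, -0.104 ,  0.089 ])] 0.12057335698617626 [ 0.5306 -0.0438  0.089 ]
knob [0.6064 0.1617 0.113 ] [0.6061 0.16   0.113 ]
piv [0.6559 0.1286 0.078 ]
```

Run:
```python
from h import *
np.set_printoptions(precision=4,suppress=True)
s=get_state(); M=R.from_rotvec(s['orientation']).as_matrix(); print(M); print(s['q'])
print("mark",onz("top",T(186,410),.06),onz("top",T(189,452),.06))
print("beaker top",onz("top",(220,207),0.0),onz("top",(214,192),.095))
# model check
x=np.array([np.cos(.07),np.sin(.07),0]); y=np.array([-x[1],x[0],0])
p=np.array([.656,.1286,.113]); print("proj knob target top",proj("top",p-.06*x))
yaw=.07; h=np.array([.5285,-.0447,.089])+.226*x; print("hinge",h)
for a in (0,.72,.785): print(a,h+.226*(-np.cos(a)*x+np.sin(a)*np.array([0,0,1])))
```

```text
[[ 0.2857 -0.0002  0.9583]
 [-0.9583  0.0016  0.2857]
 [-0.0016 -1.      0.0003]]
[-1.4206  0.3139  0.0451  1.3036  0.      1.4312]
mark [0.5838 0.1245 0.06  ] [0.5626 0.1223 0.06  ]
beaker top [0.685  0.2987 0.    ] [0.6964 0.289  0.095 ]
proj knob target top [[294.3997 242.903 ]]
hinge [ 0.7539 -0.0289  0.089 ]
0 [ 0.5285 -0.0447  0.089 ]
0.72 [ 0.5845 -0.0408  0.238 ]
0.785 [ 0.5945 -0.0401  0.2487]
```

jog_arm(steps=[0,0,0,-3,0,0,0,-7,0,0,0,-7,0,0,0,-7,0,0,0,-7,0,0,0,-7,0,0,0,-7,0,0,0,-7,0,0,0,-7,0,0,0,-7,0,0,0,-7,0,0,0,-4.4,0,0,0,0], jaw=0.06)

```text
clock: 1.18
position: [0.1643, -0.5507, 0.2308]
orientation: [-1.569, -0.056, 0.056]
contact_force: [0.5, 0.2, -0.7]
grip_width: 0.704
```

jog_arm(steps=[0.01,0,0.014,0,0.02,0,0.028,0,0.022,0,0.031,0,0.022,0,0.031,0,0.022,0,0.031,0,0.022,0,0.031,0,0.022,0,0.031,0,0.022,0,0.031,0,0.022,0,0.031,0,0.022,0,0.031,0,0.022,0,0.031,0,0.022,0,0.031,0,0.022,0,0.031,0,0.022,0,0.031,0,0.022,0,0.031,0,0.022,0,0.031,0,0.02,0,0.026,0,0.01,0,0.012,0,0.005,0,0.005,0,0,0,0,0])

```text
clock: 2.85
position: [0.5006, -0.0063, 0.2308]
orientation: [-1.57, -0.055, 0.056]
contact_force: [0.3, 0.7, 0.4]
grip_width: 0.705
```

jog_arm(steps=[0.01,0,0.014,0,0.02,0,0.028,0,0.024,0,0.032,0,0.024,0,0.032,0,0.02,0,0.028,0,0.013,0,0.0175,0,0.0059,0,0.008,0,0,0.02,0,0,0,0.03,0,0,0,0.02,0,0,0,0,0,0])

```text
clock: 3.77
position: [0.6022, 0.1576, 0.1565]
orientation: [-1.572, -0.046, 0.06]
contact_force: [-0.5, -0.4, -0.7]
grip_width: 0.702
```

Run:
```python
from h import *
t=read_camera("top"); s=read_camera("side")
a=cv2.resize(t[170:290,240:400],None,fx=4,fy=4,interpolation=cv2.INTER_CUBIC)
b=cv2.resize(s[180:320,210:390],None,fx=4,fy=4,interpolation=cv2.INTER_CUBIC)
cv2.imwrite("pics/t1.png",a);cv2.imwrite("pics/s1.png",b);print(get_state()['position'])
```

```text
[0.60476136 0.15829857 0.16110036]
```

View pics/s1.png

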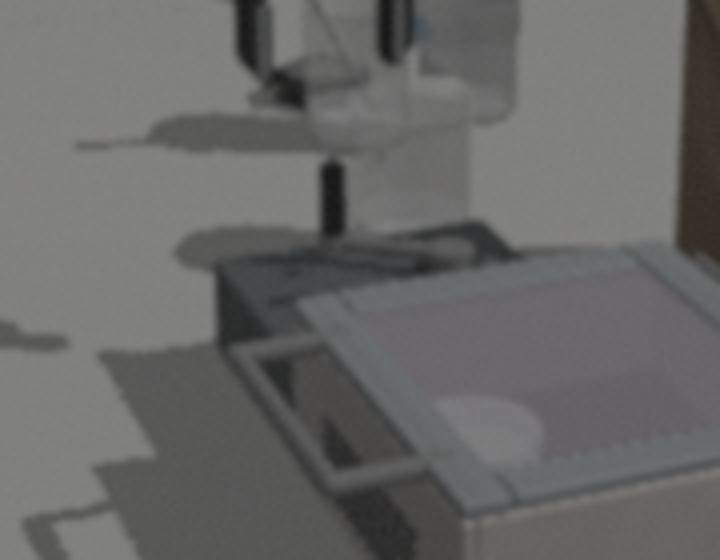

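View pics/t1.png

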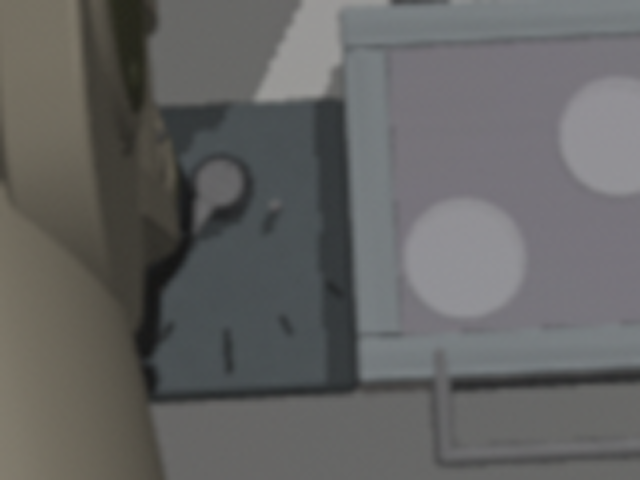

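Side view: the fingers at (253,40) and (398,30) straddle the knob at (332,165). I'll make a small correction, then descend.

jog_arm(steps=[0.0015,0.01,0.0027,0,0,0.02,0,0,0,0.02,0,0,0,0.015,0,0,0,0.007,0,0,0,0.003,0,0,0,0,0,0,0,0,0,0])

```text
clock: 4.53
position: [0.6079, 0.1628, 0.0876]
orientation: [-1.57, -0.056, 0.053]
contact_force: [-0.1, 0.1, 0.4]
grip_width: 0.697
```

Run:
```python
from h import *
s=read_camera("side")
b=cv2.resize(s[180:320,210:390],None,fx=4,fy=4,interpolation=cv2.INTER_CUBIC)
cv2.imwrite("pics/s2.png",b);st=get_state();print(st['position'],st['orientation'],st['contact_force'])
```

```text
[0.60798328 0.16285948 0.08771411] [-1.56993759 -0.05664114  0.05290351] [-0.65192747  0.08835003  0.47303164]
```

View pics/s2.png

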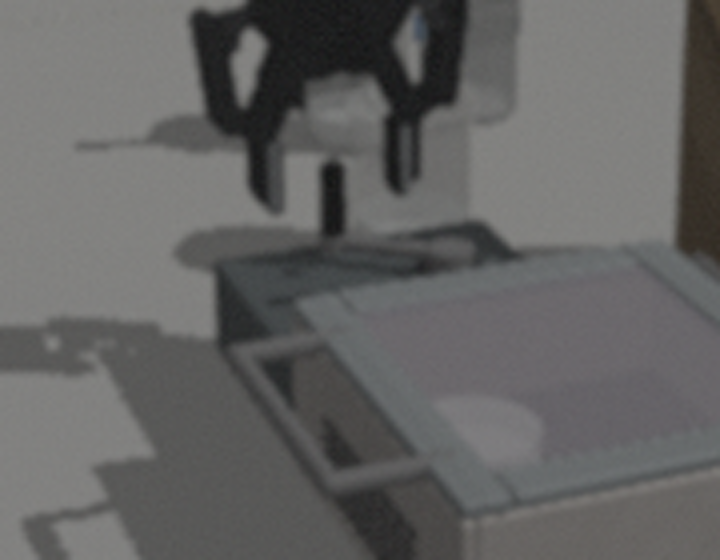

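The fingers straddle the knob (tips at (270,210) and (400,190), knob at (333,165–235)), so I'll close on it.

jog_arm(steps=[0,0,-0.001,0,0,0,0,0,0,0,0,0,0,0,0,0,0,0,0,0,0,0,0,0], jaw=0.0)

```text
clock: 5.08
position: [0.6067, 0.162, 0.0868]
orientation: [-1.57, -0.055, 0.055]
contact_force: [-3.6, 1.3, 3.7]
grip_width: 0.145
```

Run:
```python
from h import *
s=read_camera("side")
b=cv2.resize(s[180:320,210:390],None,fx=4,fy=4,interpolation=cv2.INTER_CUBIC)
cv2.imwrite("pics/s3.png",b);st=get_state();print(st['position'],st['orientation'],st['contact_force'],st['grip_width']*.0854)
```

```text
[0.60665533 0.16203876 0.08678736] [-1.56983409 -0.05497296  0.05530991] [-3.32625021  0.05886225  5.48966626] 0.011572249485861285
```

View pics/s3.png

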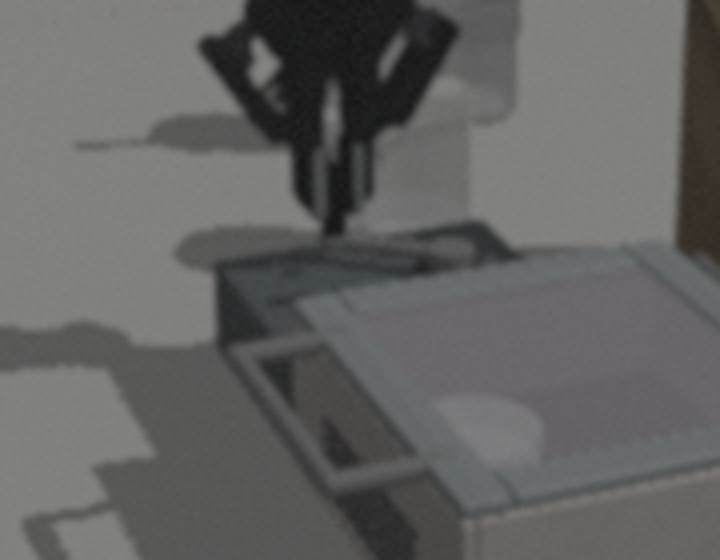

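The knob is gripped, with the opening at 11.6 mm. The lever is at about 0.66 rad from the pivot geometry. I'll sweep it along the arc to 0.

jog_arm(steps=[-0.004,0,-0.0057,0,-0.0031,0,-0.0058,0,-0.0025,0,-0.0062,0,-0.0018,0,-0.0063,0,-0.0011,0,-0.0065,0,-0.0003,0,-0.0066,0,0,0,0,0,0,0,0,0,0,0,0,0])

```text
clock: 5.88
position: [0.5971, 0.124, 0.0868]
orientation: [-1.57, -0.056, 0.054]
contact_force: [-2.2, 2.0, 5.0]
grip_width: 0.145
```

Run:
```python
from h import *
s=read_camera("side");t=read_camera("top")
a=cv2.resize(t[170:290,240:400],None,fx=4,fy=4,interpolation=cv2.INTER_CUBIC)
b=cv2.resize(s[180:320,210:390],None,fx=4,fy=4,interpolation=cv2.INTER_CUBIC)
cv2.imwrite("pics/s4.png",b);cv2.imwrite("pics/t4.png",a);st=get_state();print(st['position'],st['orientation'],st['contact_force'],st['grip_width']*.0854)
```

```text
[0.59708852 0.12393199 0.08676796] [-1.57060904 -0.05557283  0.05441034] [-2.2760441   1.99277323  5.53449024] 0.011714805177714088
```

View pics/s4.png

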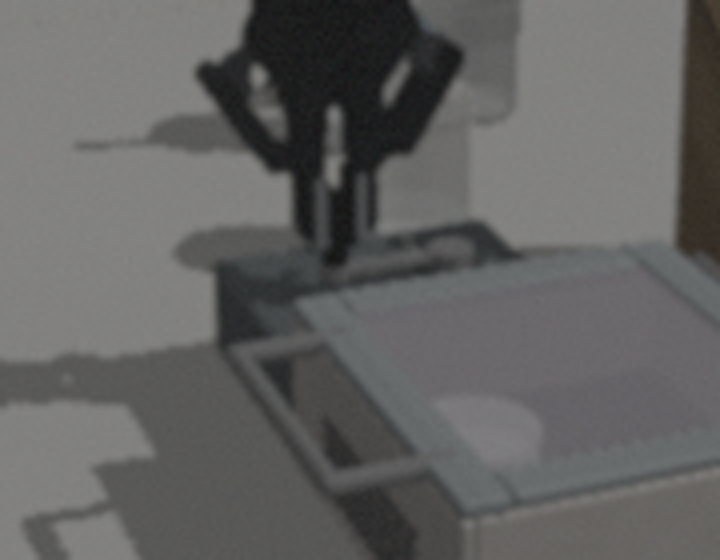

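View pics/t4.png

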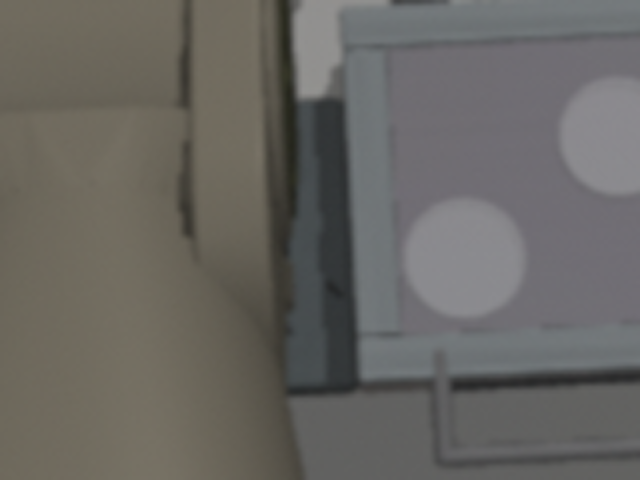

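The lever follows the knob: its arm now runs from under the fingers at (335,265) to the pivot at (470,245). I'll release, rise, and move above the bar, then check the lever.

jog_arm(steps=[0,0,0,0,0,0,0,0,0,0,0,0,0,0,0,0,0,-0.01,0,0,0,-0.025,0,0,0,-0.03,0,0,0,-0.025,0,0,0,-0.01,0,0,-0.01,0,-0.02,0,-0.015,0,-0.03,0,-0.015,0,-0.03,0,-0.015,0,-0.03,0,-0.015,0,-0.03,0,-0.0072,0,-0.0164,0,-0.003,0,-0.007,0,0,0,0,0,0,0,0,0], jaw=0.045)

```text
clock: 7.48
position: [0.5285, -0.0445, 0.1863]
orientation: [-1.57, -0.055, 0.054]
contact_force: [0.1, 0.1, 0.3]
grip_width: 0.523
```

Run:
```python
from h import *
s=read_camera("side");t=read_camera("top")
a=cv2.resize(t[160:310,245:445],None,fx=4,fy=4,interpolation=cv2.INTER_CUBIC)
b=cv2.resize(s[180:320,210:390],None,fx=4,fy=4,interpolation=cv2.INTER_CUBIC)
cv2.imwrite("pics/s5.png",b);cv2.imwrite("pics/t5.png",a);st=get_state();print(st['position'],st['orientation'],st['contact_force'],st['grip_width']*.0854,st['clock'])
```

```text
[ 0.52867357 -0.04372996  0.18621842] [-1.56982461 -0.05594417  0.0557288 ] [0.03013244 0.1927113  0.34005246] 0.044669161291943885 7.5833
```

View pics/s5.png

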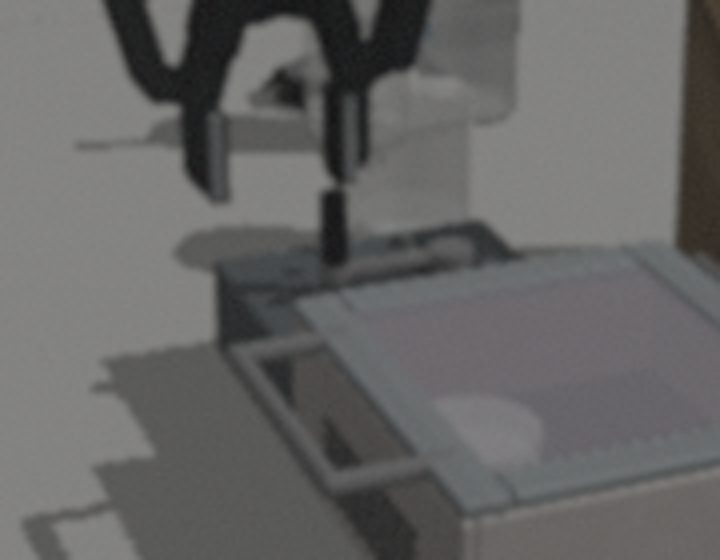

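View pics/t5.png

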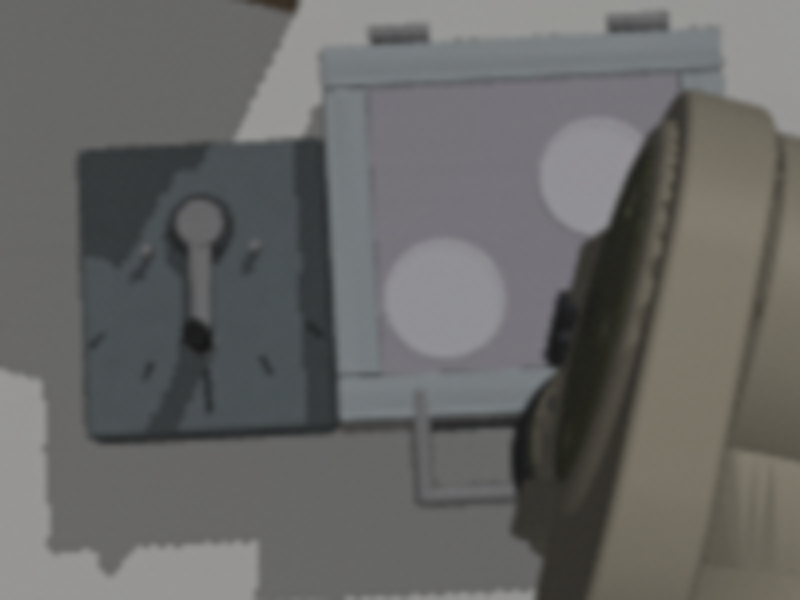

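The lever now lies nearly along the long mark: pivot (200,222), knob top (197,333), mark (206,370)–(210,412). I'll compute the angle.

Run:
```python
from h import *
np.set_printoptions(precision=4,suppress=True)
T2=lambda x,y:((x+.5)/4+245-.5,(y+.5)/4+160-.5)
p=onz("top",T2(200,222),.076);k=onz("top",T2(197,333),.113);a=onz("top",T2(201,315),.075)
m0,m1=onz("top",T2(206,370),.06),onz("top",T2(210,412),.06)
ks=onz("side",((333.5)/4+209.5,(190.5)/4+179.5),.113)
print(p,k,ks,a,m0,m1,np.linalg.norm((k-p)[:2]))
ang=lambda d:np.arctan2(d[1],-d[0])+.07
print(ang(k-p),ang(ks-p),ang(a-p),ang(m1-m0),ang((m0+m1)/2-p))
```

```text
[0.6568 0.1287 0.076 ] [0.5962 0.1254 0.113 ] [0.5973 0.1283 0.113 ] [0.6099 0.1268 0.075 ] [0.5838 0.1245 0.06  ] [0.5626 0.1218 0.06  ] 0.06069143356579311
0.015263487656358786 0.06317047665087695 0.028094959915332562 -0.05678673910223536 0.003222461511655547
```

The lever is at about 0.02 rad (±0.04), which is fine. I'll narrow the jaws to 30 mm so the rear finger clears the lid's edge, then go down over the bar with the tips 10 mm below its centre.

jog_arm(steps=[0,0,0,0,0,0,0,0,0,0,0,0,0,0.01,0,0,0,0.02,0,0,0,0.02,0,0,0,0.01,0,0,0,0,0,0], jaw=0.03)

```text
clock: 8.25
position: [0.5261, -0.0441, 0.1233]
orientation: [-1.569, -0.051, 0.059]
contact_force: [-0.3, 0.1, -0.2]
grip_width: 0.351
```

Run:
```python
from h import *
s=read_camera("side")
b=cv2.resize(s[180:320,210:390],None,fx=4,fy=4,interpolation=cv2.INTER_CUBIC)
cv2.imwrite("pics/s6.png",b);st=get_state();print(st['position'],st['orientation'],st['contact_force'],st['grip_width']*.0854,st['clock'])
print((proj("side",[st['position'],[.5285,-.0447,.089]])-[210,180])*4)
```

```text
[ 0.52705593 -0.04435244  0.12486574] [-1.56932503 -0.05253498  0.05744693] [ 1.23999654 -0.82805465  0.03004716] 0.029965673149436226 8.3
[[277.35070546 335.1629974 ]
 [283.50141246 414.06331597]]
```

View pics/s6.png

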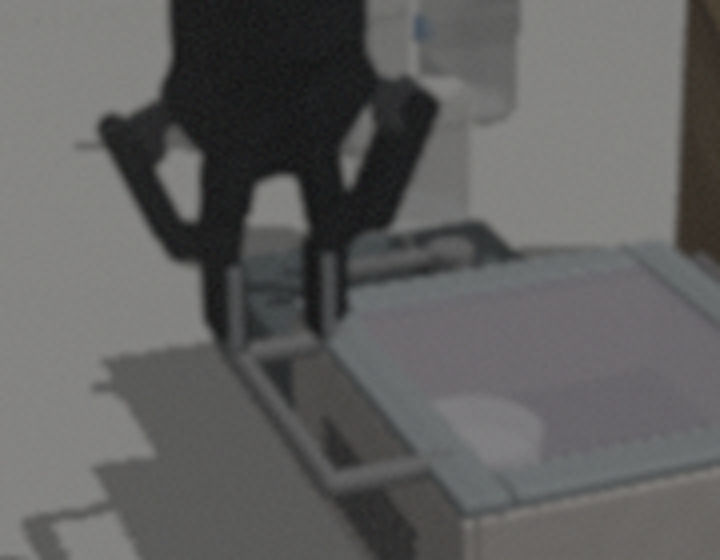

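Side view: the tips at (237,350) and (328,335) are centred on the TCP projection. The bar's centre at (289,418) is directly below, so I'll descend and grip.

jog_arm(steps=[0.001,0.01,0,0,0,0.015,0,0,0,0.012,0,0,0,0.007,0,0,0,0.003,0,0,0,0,0,0,0,0,0,0])

```text
clock: 8.88
position: [0.5297, -0.0448, 0.0798]
orientation: [-1.57, -0.056, 0.054]
contact_force: [0.9, -0.2, -0.1]
grip_width: 0.35
```

Run:
```python
from h import *
s=read_camera("side")
b=cv2.resize(s[180:320,210:390],None,fx=4,fy=4,interpolation=cv2.INTER_CUBIC)
cv2.imwrite("pics/s7.png",b);st=get_state();print(st['position'],st['orientation'],st['contact_force'],st['grip_width']*.0854,st['clock'])
```

```text
[ 0.52990362 -0.04482863  0.08004036] [-1.57056068 -0.05588312  0.05381885] [ 0.66457468 -0.35233195  0.32638223] 0.030250092182899393 8.9333
```

View pics/s7.png

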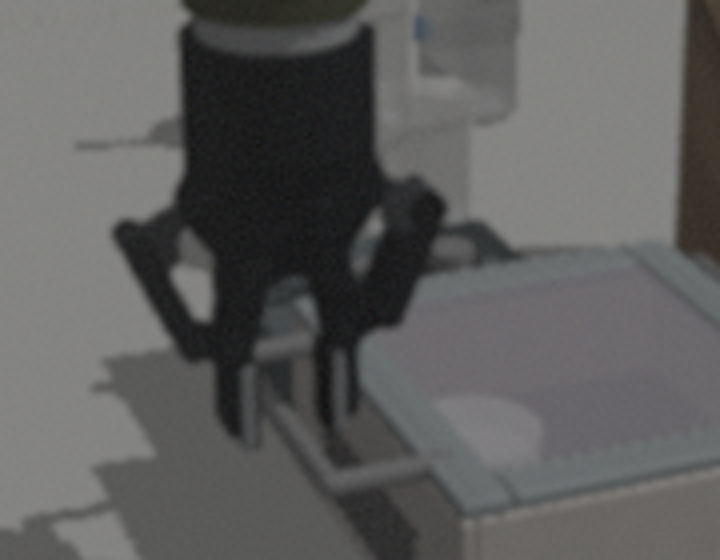

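jog_arm(steps=[0,0.0015,0,0,0,0,0,0,0,0,0,0,0,0,0,0,0,0,0,0,0,0,0,0], jaw=0.0)

```text
clock: 9.43
position: [0.5262, -0.045, 0.0781]
orientation: [-1.571, -0.05, 0.059]
contact_force: [-8.9, -0.5, 7.7]
grip_width: 0.089
```

Run:
```python
from h import *
s=read_camera("side")
b=cv2.resize(s[180:320,210:390],None,fx=4,fy=4,interpolation=cv2.INTER_CUBIC)
cv2.imwrite("pics/s8.png",b);st=get_state();print(st['position'],st['orientation'],st['contact_force'],st['grip_width']*.0854,st['clock'])
```

```text
[ 0.52627582 -0.04497678  0.07816328] [-1.57130871 -0.05054193  0.05857916] [-9.64593042 -2.41645045  8.74725659] 0.007372912603884741 9.4833
```

View pics/s8.png

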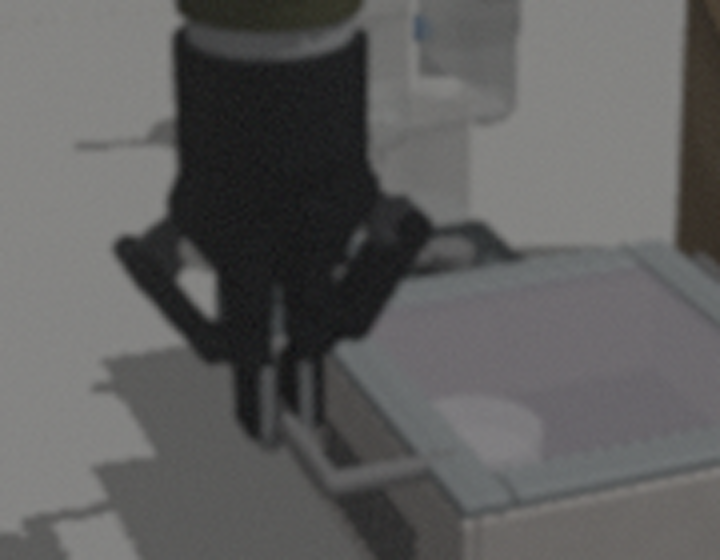

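The bar is gripped at (285,415), with the opening at 7.4 mm. From the picture, the gripper's rear link elbow would come close to the lid's front edge near 40–45°. I'll regrip 4 mm nearer the fingertips and centre on the bar at x≈0.526.

jog_arm(steps=[0,0,0,0,0,0,0,0,0,0,0,0,-0.003,-0.004,0,0,0,0,0,0,0,0,0,0], jaw=0.022)

```text
clock: 9.98
position: [0.5265, -0.0449, 0.0822]
orientation: [-1.57, -0.056, 0.054]
contact_force: [1.0, 0.5, -0.6]
grip_width: 0.257
```

jog_arm(steps=[0,0,0,0,0,0,0,0,0,0,0,0,0,0,0,0,0,0,0,0], jaw=0.0)

```text
clock: 10.4
position: [0.5263, -0.0449, 0.0821]
orientation: [-1.57, -0.055, 0.055]
contact_force: [-3.3, 0.6, 5.9]
grip_width: 0.083
```

Run:
```python
from h import *
np.set_printoptions(precision=4,suppress=True)
s=read_camera("side")
b=cv2.resize(s[210:320,230:380],None,fx=5,fy=5,interpolation=cv2.INTER_CUBIC)
cv2.imwrite("pics/s9.png",b);st=get_state();print(st['position'],st['orientation'],st['contact_force'],st['grip_width']*.0854,st['clock'])
# tool-frame lift plan: bar arc, radius .226
a=np.array([0,.06,.12,.18,.24,.3,.36,.42,.48,.54,.6,.66,.7,.72,.75]);P=.226*np.c_[1-np.cos(a),-np.sin(a)]
print(np.c_[a[1:],np.diff(P,axis=0)])
```

```text
[ 0.5262 -0.0449  0.0821] [-1.5703 -0.055   0.0548] [-1.2302 -0.3129  4.6117] 0.007113407534380016 10.45
[[ 0.06    0.0004 -0.0136]
 [ 0.12    0.0012 -0.0135]
 [ 0.18    0.002  -0.0134]
 [ 0.24    0.0028 -0.0133]
 [ 0.3     0.0036 -0.0131]
 [ 0.36    0.0044 -0.0128]
 [ 0.42    0.0052 -0.0125]
 [ 0.48    0.0059 -0.0122]
 [ 0.54    0.0066 -0.0118]
 [ 0.6     0.0073 -0.0114]
 [ 0.66    0.008  -0.011 ]
 [ 0.7     0.0057 -0.007 ]
 [ 0.72    0.0029 -0.0034]
 [ 0.75    0.0045 -0.005 ]]
```

View pics/s9.png

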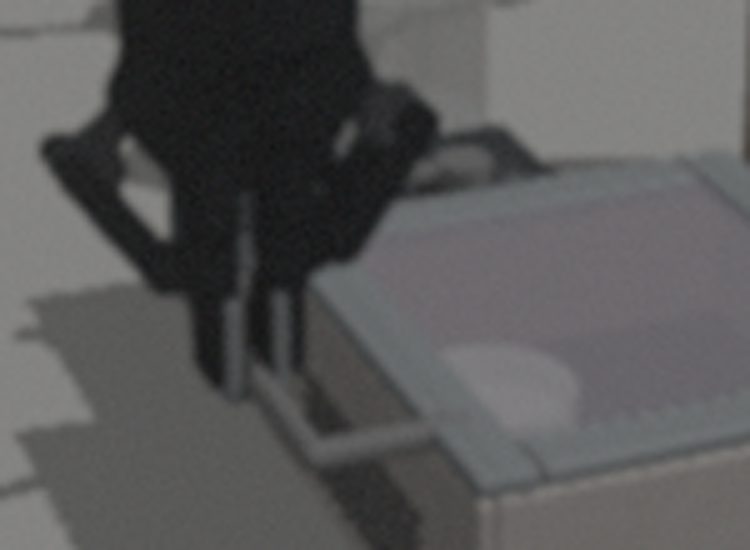

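The bar is held near the fingertips at (255,370). I'll lift along the arc in stages, first to about 0.36 rad.

jog_arm(steps=[0.0001,-0.0034,0,0,0.0003,-0.0102,0,0,0.0005,-0.0068,0,0,0.0007,-0.0067,0,0,0.0009,-0.0067,0,0,0.0011,-0.0067,0,0,0.0013,-0.0067,0,0,0.0015,-0.0066,0,0,0.0017,-0.0066,0,0,0.0019,-0.0065,0,0,0.0021,-0.0064,0,0,0.0023,-0.0064,0,0,0,0,0,0,0,0,0,0])

```text
clock: 11.62
position: [0.5404, -0.0438, 0.1618]
orientation: [-1.57, -0.055, 0.055]
contact_force: [-0.5, -1.5, -2.5]
grip_width: 0.082
```

Run:
```python
from h import *
np.set_printoptions(precision=4,suppress=True)
s=read_camera("side")
b=cv2.resize(s[170:320,230:430],None,fx=4,fy=4,interpolation=cv2.INTER_CUBIC)
cv2.imwrite("pics/s10.png",b);st=get_state();print(st['position'],st['orientation'],st['contact_force'],st['wrist_torque'],st['grip_width']*.0854,st['clock'])
print("angle if bar 7mm above tcp:",np.arcsin((st['position'][2]+.0069-.089)/.226))
```

```text
[ 0.5403 -0.0439  0.1614] [-1.5703 -0.0545  0.0553] [-0.8895 -0.6666 -2.1949] [-0.1581  0.2422  0.0485] 0.007148328115630512 11.6667
angle if bar 7mm above tcp: 0.35869781953301744
```

View pics/s10.png

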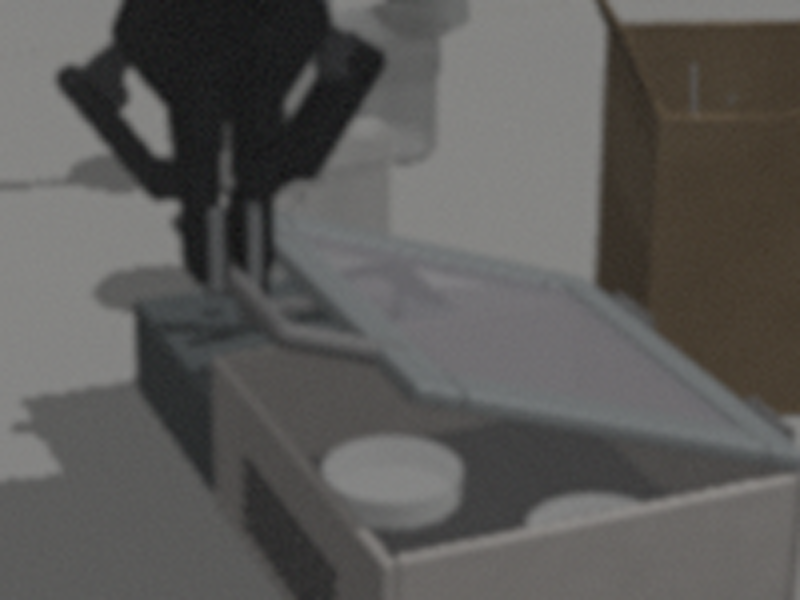

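The lid is up at about 0.36 rad, held by the bar, and the elbow at (315,180) is still clear of the lid's edge. I'll continue to about 0.6.

jog_arm(steps=[0.0025,-0.0063,0,0,0.0027,-0.0062,0,0,0.0029,-0.0061,0,0,0.003,-0.0061,0,0,0.0032,-0.006,0,0,0.0034,-0.0058,0,0,0.0036,-0.0057,0,0,0.0037,-0.0057,0,0,0,0,0,0,0,0,0,0])

```text
clock: 12.5
position: [0.565, -0.042, 0.2103]
orientation: [-1.57, -0.054, 0.056]
contact_force: [-6.4, -0.6, 0.0]
grip_width: 0.082
```

Run:
```python
from h import *
np.set_printoptions(precision=4,suppress=True)
s=read_camera("side")
b=cv2.resize(s[150:300,230:430],None,fx=4,fy=4,interpolation=cv2.INTER_CUBIC)
cv2.imwrite("pics/s11.png",b);st=get_state();print(st['position'],st['orientation'],st['contact_force'],st['wrist_torque'],st['grip_width']*.0854,st['clock'])
print("angle if bar 7mm above tcp:",np.arcsin((st['position'][2]+.0069-.089)/.226))
```

```text
[ 0.5648 -0.042   0.2101] [-1.5703 -0.0538  0.0561] [-6.4534 -1.3018  0.9459] [-0.2808  1.4815  0.0515] 0.007121292186364219 12.55
angle if bar 7mm above tcp: 0.6023140142370289
```

View pics/s11.png

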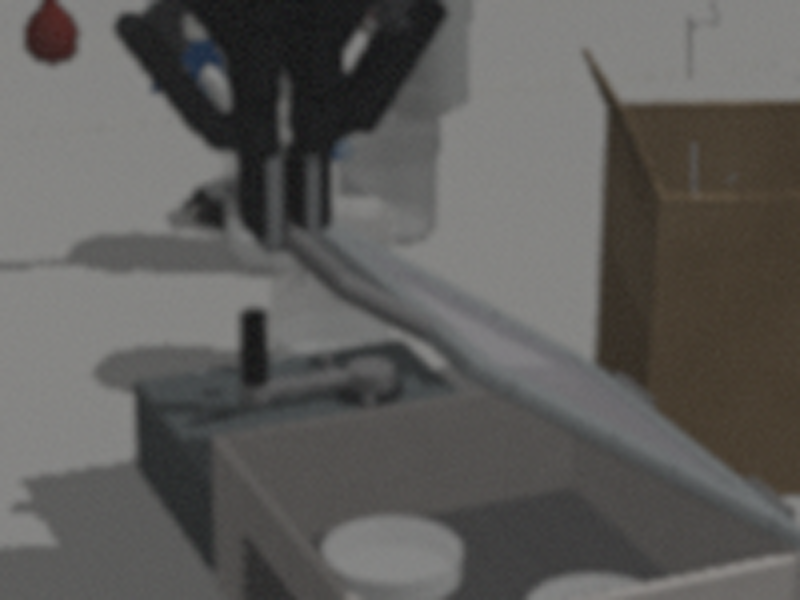

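The lid is at about 0.60 rad with a steady grip (bar at (290,235)) and the lever still on its mark. Final rise to about 0.72–0.73.

jog_arm(steps=[0.0036,-0.0056,0,0,0.0038,-0.0055,0,0,0.004,-0.0054,0,0,0.0035,-0.005,0,0,0.001,-0.0015,0,0,0,0,0,0,0,0,0,0,0,0,0,0])

```text
clock: 13.22
position: [0.5812, -0.0409, 0.2321]
orientation: [-1.57, -0.055, 0.055]
contact_force: [-4.4, -0.2, -2.4]
grip_width: 0.089
```

Run:
```python
from h import *
np.set_printoptions(precision=4,suppress=True)
s=read_camera("side");t=read_camera("top")
b=cv2.resize(s[140:290,230:430],None,fx=4,fy=4,interpolation=cv2.INTER_CUBIC)
cv2.imwrite("pics/s12.png",b);cv2.imwrite("pics/t12.png",t);st=get_state();print(st['position'],st['orientation'],st['contact_force'],st['wrist_torque'],st['grip_width']*.0854,st['clock'])
print("angle if bar 7mm above tcp:",np.arcsin((st['position'][2]+.0069-.089)/.226))
```

```text
[ 0.5812 -0.0409  0.2321] [-1.5699 -0.0546  0.0552] [-3.2346 -0.2159 -2.1649] [-0.0016  0.9346  0.0256] 0.006643413321890482 13.3167
angle if bar 7mm above tcp: 0.725858915391344
```

View pics/s12.png

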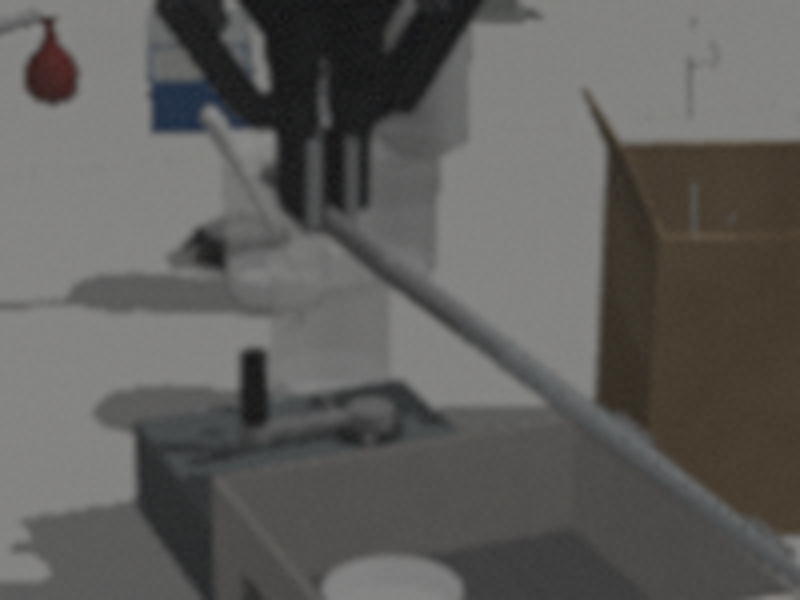

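View pics/t12.png

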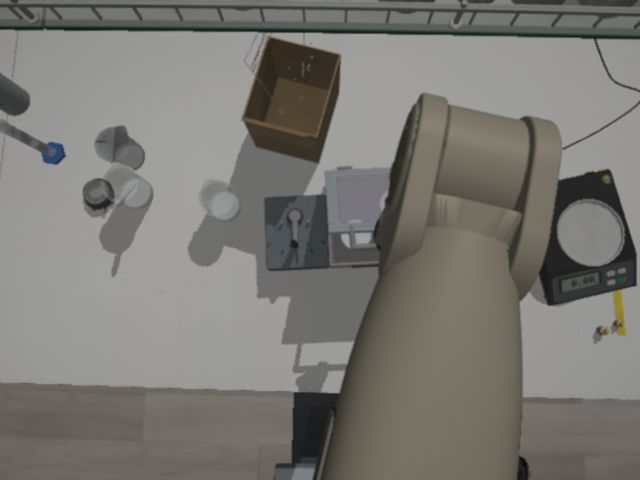

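The lid appears edge-on in the side view, running from (335,220) to (790,575). That happens when its plane passes through the camera, at about 0.735 rad by calibration, and it agrees with 0.726 from the TCP. I'll check that it holds steady.

jog_arm(steps=[0,0,0,0,0,0,0,0,0,0,0,0,0,0,0,0,0,0,0,0,0,0,0,0,0,0,0,0,0,0,0,0])

```text
clock: 13.98
position: [0.5814, -0.0409, 0.2324]
orientation: [-1.57, -0.055, 0.055]
contact_force: [-3.4, 0.3, -3.0]
grip_width: 0.085
```

Run:
```python
from h import *
np.set_printoptions(precision=4,suppress=True)
s=read_camera("side")
old=cv2.imread("pics/s12.png")
b=cv2.resize(s[140:290,230:430],None,fx=4,fy=4,interpolation=cv2.INTER_CUBIC)
print("mean/max diff",cv2.absdiff(old,b).mean(),cv2.absdiff(old,b).max())
o=cv2.imread("pics/side0.png"); d=cv2.absdiff(o[325:390,320:410],s[325:390,320:410]);print("vial/weight diff",d.mean(),d.max())
cv2.imwrite("pics/s13.png",s)
st=get_state();print(st['position'],st['contact_force'],st['grip_width']*.0854,st['clock'])
print(np.arcsin((st['position'][2]+.0069-.089)/.226))
```

```text
mean/max diff 1.1956347222222221 15
vial/weight diff 7.206951566951567 13
[ 0.5814 -0.0409  0.2324] [-3.5844  0.6435 -2.5652] 0.0069840261671875225 14.0333
0.7274334071922745
```

View pics/s13.png

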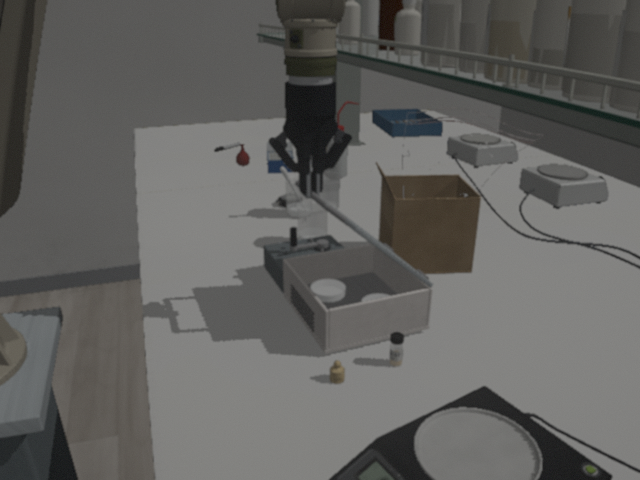

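The scene is steady. The lid is held at (315,190), the vial is still at (397,350) and the weight at (337,373), and the beaker in the last top view is still at (220,200). I'm handing in.

```bash
python3 -c "
from station import *
print(sign_off())"
```

```text
the job is handed in; nothing more can be done
None
```

I turned the vent lever to the long middle mark with the lid shut. Then I gripped the lid's bar, lifted it to about 42 degrees, and handed the job in at 14.0 s with the gripper still holding it. `sign_off()` gave no verdict.

- **Lever:** it measured 0.015 to 0.03 rad from the top camera and 0.06 rad from the side camera. The limit is ±0.14. In the last pictures it still stood along the mark.
- **Lid:** it was at about 0.73 rad, inside the 0.665 to 0.905 window. I stopped a little short of 45 degrees to keep the gripper's links clear of the lid edge. The tool position gave 0.727 rad, and the lid showed edge-on in the side view, which means about 0.735 rad. It was steady over the last 0.7 s.
- **Grip:** the bar is held close to the fingertips. The gripper reads a 7 mm opening on the 10 mm bar; it also read low on the 14 mm knob, at 11.6 mm.
- **Beaker, vial and weight:** in the last pictures they stood where they started. The vial and weight were checked in the side view and the beaker in the top view. The arm never went near them.

One disagreement: the two cameras placed the bar about 4 mm apart front to back. The first grip settled on the top camera's value, and I centred the regrip on it.

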